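Re-hang the label caddy in the notch of the other stand

ROBOT

A 7-joint arm with a two-finger parallel gripper is mounted at the origin on the work surface; the furniture and walls round the work are solid. World frame = base frame: x ahead of the robot, y to its left, z up, the work surface at z = 0. Lengths are in m, angles in rad, forces in N, time in s.
With the tool pointing down it reaches from about 0.425 to 1.025 m from the base axis. Payload 9.4 kg.
Tool frame: the origin (TCP) lies at the very end of the fingers, on their centre line; the grasp point (between the pads) lies 19 mm behind it; z points along the fingers, y is the direction in which the jaws open and shut (so a half turn about z gives the same grasp; the last joint's range is limited). The gripper opens to 85 mm and grips with 20 to 120 N. Pads are 22 mm wide; open, the fingers measure 114 mm over their backs; the gripper's body (76 mm by 85 mm) begins 54 mm behind the grasp point. The pads swing forward as they close: fully open they stand 13 mm farther back than shut.
Start: joints at [1.108, 0.599, -0.003, 1.599, 0.002, 0.943, -0.08], TCP at [0.273, -0.672, 0.231] pointing down, gripper open.
Joint ranges: [-2.57, 2.57], [-0.35, 1.97], [-1.29, 1.29], [0.11, 2.56], [-1.05, 4.19], [0.11, 1.86], [-2.63, 2.63]. Speed limits (rad/s): [2.22, 2.22, 3.01, 3.01, 3.14, 3.14, 3.14].

INTERFACE

Orientations are given as a 3x3 rotation matrix whose columns are the frame's x, y, z axes.
In Python, from rig import bot gives the robot as it stands. The module is installed in compiled form; this text tells all that it offers.
- The arm moves only by the tool play_rows, never from a script. Its argument "motion" is a list that holds one entry, the list of rows, each a list of 5 numbers: the closure, from 0 (fully open) to 1 (shut), then the shift along the tool's x, y, z in units of 30 mm (1.0 is 30 mm), then the turn about the tool's z in units of 5 degrees (1.0 is 5 degrees). In form: [[[jaw, x, y, z, twist], ...]]. A call has 1 to 10 rows; each row is the pose to reach, as a shift and turn from the pose commanded when the call began, along the tool's axes at that moment; what a row does not reach only later rows make up. A row lasts 1/12 s, in which the tool goes at most 41.7 mm and 7.16 degrees, less where a joint would pass 70% of its speed; a pose out of reach is approached as far as the arm can. A call with a gripper value outside its range is refused whole. The fingers move at their own pace and stop on an object; the grip force is fixed at half the most. Time passes only in rows, so rows that repeat a pose let the fingers close. It gives the time, the measured TCP pose, the force and the opening at its end, in the units of the state.
- bot.sense(): the state, without advancing time (a new reading comes with each control period).
- bot.get_image(name): name is "scene" or "top" or "wrist"; returns the picture (420x560x3 uint8, red, green, blue); there is no depth.
- bot.get_calibration(name): a dict with "camera_matrix" (3x3 intrinsics, pixels), "camera_from_world" (4x4, takes a point from world to camera coordinates). Camera axes: x right, y up, looking along -z (the intrinsics and any distortion apply to the point x, -y, -z); pixel columns grow to the right and rows downward; lengths in m; the calibration is good to about 2 mm. The wrist camera is an equidistant fisheye: a pixel r from the principal point sees the ray r / f radians off the axis. A picture is of the moment at which its call begins: read the wrist's pose just before it. get_calibration takes no time and is no camera call; for the wrist camera it gives the pose at the moment of the call.
- bot.close_job(): hands the job in, once; it reports no verdict.
The state is a dict: "clock": time; "joints": joint angles; "joint_vel": joint speeds; "joint_efforts": joint torques, N m; "tool_pos": TCP position; "orientation": TCP orientation; "wrist_force": force on the tool from outside, world axes, zero at the start; "ft_torque": the same for the moment, N m; "gripper_width": opening from 0.0 (shut) to 1.0 (fully open).
Only numpy, scipy, OpenCV 4.12 (cv2) and the standard library are available. Lean on these libraries where they do the work, as an engineer would, in place of code of your own. Each camera call takes 0.05 s, during which the arm holds its last target. There are 200 camera calls.

TASK

Gently lift the label caddy off the arm it hangs on, carry it over to the empty stand without setting it down and keeping it level so that the plant labels stay in it, and hang it on that stand's arm. Slide it along the arm, with only light pressure on the bar, until its hook drops fully into the notch in the arm's upper edge; let go and leave it hanging there, still and level, and do not disturb the other things on the bench.

Things in the scene. Friction and masses are not known exactly. Their poses are not given: they have to be found in the camera images.
- caddy: hanging caddy: open trough of grey sheet steel, 100 x 150 x 58 mm (x, y, z), with a strap up its middle that bends over at the top into a hook open below, and a wooden grip above; about 0.35 to 0.6 kg. Origin: centre of the underside; z up, y along the grip. It starts in the notch of plain_stand, axes parallel to that stand's, and shall hang the same way round on clamp_stand
- caddy_grip (a point): centre of the caddy's wooden grip, 174 mm above the caddy's underside, axes as the caddy's. The grip is a rounded block 16 mm thick in x, 70 mm long in y, 40 mm high; its lower edge is 5 mm above the top of the hook. Grip it from above, fingers closing along x
- caddy_hook (a point): middle of the hook's underside, the face that rides on the bar, 29 mm straight below caddy_grip, 145 mm above the caddy's underside, 87 mm above its rim. The hook is 24 mm wide in y and 12 mm clear inside in x; the strap is on its -x side, and at +x a lip reaches 14 mm below this face: raise the face 14 mm above a bar (22 mm out of a notch) to pass the lip over it towards -x
- plain_stand: stand on which the caddy starts: grey foot plate 120 x 260 x 8 mm, post, and as its arm a flat steel bar on edge along y, 8 mm thick in x, upper edge at z = 220 mm, lower at 190. Origin on the bench straight below the notch's middle; z up. Notch in the upper edge: 27 mm wide in y, 8 mm deep (floor at 212). At y = -97 the arm ends in an upturned nose 9 mm thick, 28 mm high. Fixed
- clamp_stand: the empty stand, like plain_stand in every size, but its arm has been pushed in or out through the head and clamped: notch and nose lie shifted together by up to 38 mm either way along y, so the notch's middle is anywhere from y = -38 to +38 mm in this stand's frame. That shift is not reported: see it or feel for it. Origin on the bench, below the bar, at the middle of that range. Fixed
- plain_head (a point): middle of the top of plain_stand's head, where arm and post meet, 180 mm along +y from the stand's origin, 232 mm above the bench. The head is 34 x 44 x 52 mm (x, y, z), bolted to a post 25 mm thick
- clamp_head (a point): middle of the top of clamp_stand's head, 180 mm along +y from the stand's origin, 232 mm above the bench; 34 x 44 x 52 mm, with a black thumbscrew on its -x side standing out 26 mm. The arm is tightly clamped in it and does not move in use; the screw is not to be turned
- labels_1: bundle of flat white plant labels, 109 x 17 x 15 mm, lying in the caddy behind the strap (+x side). Origin: centre of its underside
- labels_2: bundle of flat red plant labels, 108 x 17 x 10 mm, lying in the caddy before the strap (-x side). Origin: centre of its underside
- trowel_1: hand trowel lying on the bench, 72 x 325 x 27 mm, origin under its centre; a bystander
- secateurs: secateurs lying on the bench, 67 x 191 x 17 mm, origin under the centre; a bystander
- tape: roll of tape lying flat on the bench, 98 mm across and 25 mm high, origin under its centre; a bystander
There are look-alikes about, which are no part of the job. Several things have the shape of the labels_2; the one meant has the colours described above.

How it is judged:
On the way, in this order (a step that is already met when the one before it is completed fails the run):
1. the caddy is off the first stand's arm (horizontal distance between caddy_hook and plain_stand above 0.03 m and contact force between caddy and plain_stand below 0.05 N), for 0.2 s.
2. the caddy's hook rests over the empty stand's arm (x of caddy_hook in the frame of clamp_stand between -0.006 and 0.006 m and y of caddy_hook in the frame of clamp_stand between -0.12 and 0.14 m and z of caddy_hook in the frame of clamp_stand below 0.226 m and contact force between caddy and clamp_stand above 1 N), for 0.2 s.
At the end, for the whole second after the job is handed in: the caddy hangs by its hook in the notch of the empty stand's arm, the hook's underside within 2.5 mm of the notch floor's height (plain edge 8 mm above it), carried by that stand, level within 0.12 rad, hanging still (under 0.03 m/s) and released, with both label bundles in it (x of caddy_hook in the frame of clamp_stand between -0.006 and 0.006 m and y of caddy_hook in the frame of clamp_stand between -0.12 and 0.14 m and z of caddy_hook in the frame of clamp_stand between 0.208 and 0.2145 m and contact force between caddy and clamp_stand above 1 N and angle between caddy's own z axis and vertical below 0.12 rad and linear speed of caddy below 0.03 m/s and x of labels_1 in the frame of caddy between -0.05 and 0.05 m and y of labels_1 in the frame of caddy between -0.075 and 0.075 m and z of labels_1 in the frame of caddy between -0.005 and 0.05 m and x of labels_2 in the frame of caddy between -0.05 and 0.05 m and y of labels_2 in the frame of caddy between -0.075 and 0.075 m and z of labels_2 in the frame of caddy between -0.005 and 0.05 m); the robot touches nothing.
It fails at once if the caddy is set down or dropped: its underside lower than 40 mm above the bench (height (world z) of caddy below 0.04 m).
It fails at once if the caddy is tipped more than 0.26 rad (15 degrees) (angle between caddy's own z axis and vertical above 0.26 rad).
It fails at once if the caddy is pressed or knocked against the empty stand with more than 40 N (contact force between caddy and clamp_stand above 40 N).
It fails at once if the caddy is forced or knocked against the first stand with more than 40 N (contact force between caddy and plain_stand above 40 N).
It fails at once if a bystander is shoved more than 15 mm (distance of any of trowel_1, secateurs, tape from where it was at the start of the episode above 0.015 m).
It also fails if it takes over 70 s, if anything falls off the work surface, if the arm or the gripper's body presses on something with over 40 N, if the wrist force passes 120 N, or if a joint passes its speed limit or range.

## Working session

There is one attempt and no reset: what is moved stays moved. The work goes in short steps, Python scripts to look and compute and a tool call to move; the robot and the scene stay as the last step left them, time stands still between calls to the robot, and variables do not carry over. Pictures are saved under pics/ and viewed, about 8 in all and at most 12, crops included, and the job is handed in when it is done.

Besides the shell and the picture viewer there is one more tool, called after "Request:" as a command line: name --argument value ..., lists and objects as JSON in quotes. play_rows: Moves the arm, as the interface text tells. Its arguments: {"type":"object","properties":{"motion":{"type":"array"}},"required":["motion"]}

```bash
mkdir -p pics; cat > h.py <<'E'
import numpy as np, cv2
from rig import bot
def snap(n,f):
    im=bot.get_image(n); cv2.imwrite('pics/'+f+'.png',im[:,:,::-1]); return im
def proj(n,P):
    c=bot.get_calibration(n);K=np.array(c['camera_matrix']);T=np.array(c['camera_from_world'])
    p=T[:3,:3]@np.array(P,float)+T[:3,3]; return (K@np.array([p[0]/-p[2],-p[1]/-p[2],1]))[:2]
def ray(n,u,v):
    c=bot.get_calibration(n);K=np.array(c['camera_matrix']);T=np.array(c['camera_from_world'])
    q=np.linalg.solve(K,[u,v,1])
    if n=='wrist':
        r=np.hypot(q[0],q[1]); s=np.sin(r)/r if r>1e-9 else 1; q=np.array([q[0]*s,q[1]*s,np.cos(r)])
    R=T[:3,:3]; return -R.T@T[:3,3], R.T@np.array([q[0],-q[1],-q[2]])
def onz(n,u,v,z):
    o,d=ray(n,u,v); return o+d*(z-o[2])/d[2]
E
python3 - <<'E'
from h import *
s=bot.sense(); print(s)
for n in('scene','top'):
    snap(n,n+'1'); c=bot.get_calibration(n); print(n,c)
E
```

```text
{'clock': 0.0, 'joints': array([ 1.10829661,  0.6001361 , -0.00256347,  1.6001247 ,  0.00181437,
        0.94286735, -0.07984029]), 'joint_vel': array([ 1.76715843e-04, -6.26320360e-04,  8.64518626e-06, -4.61347514e-04,
        1.67348506e-03,  2.97908087e-03, -1.82210412e-03]), 'joint_efforts': array([ 5.74782898e-04, -7.76463604e+01,  1.56490646e+00, -2.58012450e+01,
        1.24157360e-02,  8.89249728e-03, -2.56667477e-05]), 'tool_pos': array([ 0.27263852, -0.67128794,  0.23041057]), 'orientation': array([[ 9.26481431e-01,  3.76339821e-01, -7.05350039e-04],
       [ 3.76340455e-01, -9.26480441e-01,  1.36145297e-03],
       [-1.41124050e-04, -1.52681265e-03, -9.99998824e-01]]), 'wrist_force': array([-0.33453296,  0.65172166, -0.53608398]), 'ft_torque': array([ 0.00057683, -0.00535256, -0.02571948]), 'gripper_width': 1.0043102168701523}
scene {'camera_matrix': array([[426.0844305 ,   0.        , 278.88231043],
       [  0.        , 426.0844305 , 201.82516739],
       [  0.        ,   0.        ,   1.        ]]), 'camera_from_world': array([[-0.83549334, -0.54936152,  0.01236116,  0.4075466 ],
       [ 0.39805482, -0.58956513,  0.70282667, -0.26201514],
       [-0.37881821,  0.59212742,  0.71125374, -1.05040512],
       [ 0.        ,  0.        ,  0.        ,  1.        ]])}
top {'camera_matrix': array([[529.68601355,   0.        , 277.27500137],
       [  0.        , 529.68601355, 209.66243725],
       [  0.        ,   0.        ,   1.        ]]), 'camera_from_world': array([[-3.99370406e-04, -9.99994247e-01,  3.36838750e-03,
         4.77226322e-02],
       [ 9.94819354e-01, -5.48765035e-05,  1.01658500e-01,
        -4.53127310e-01],
       [-1.01657730e-01,  3.39153647e-03,  9.94813653e-01,
        -1.56001209e+00],
       [ 0.00000000e+00,  0.00000000e+00,  0.00000000e+00,
         1.00000000e+00]])}
```

View pics/scene1.png

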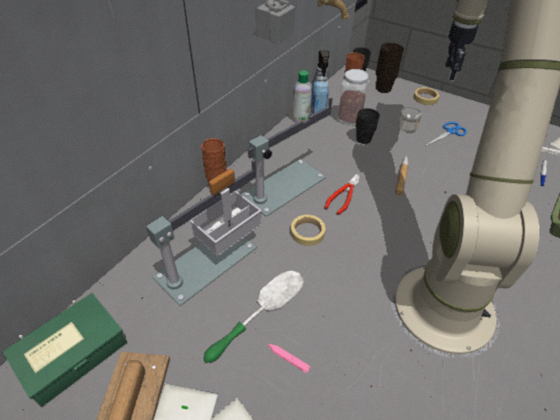

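View pics/top1.png

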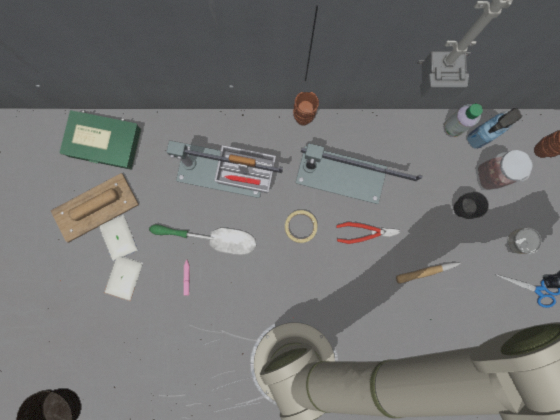

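```bash
python3 - <<'E'
import cv2
im=cv2.imread('pics/top1.png')[135:210,160:430]
cv2.imwrite('pics/crop1.png',cv2.resize(im,None,fx=2.95,fy=2.95*1,interpolation=cv2.INTER_CUBIC))
im=cv2.imread('pics/scene1.png')[90:300,140:350]
cv2.imwrite('pics/crop2.png',cv2.resize(im,(600,600),interpolation=cv2.INTER_CUBIC))
from h import *
for n,u,v in(('plainhead',177,148),('clamphead',313,152),('clampnose',418,178),('plainnose',280,170)):
    print(n,onz('top',u,v,.232 if 'head' in n else .245))
E
```

```text
plainhead [0.59428672 0.31113985 0.232     ]
clamphead [ 0.58374144 -0.04539177  0.232     ]
clampnose [ 0.51272143 -0.31549565  0.245     ]
plainnose [0.53360108 0.04128499 0.245     ]
```

View pics/crop1.png

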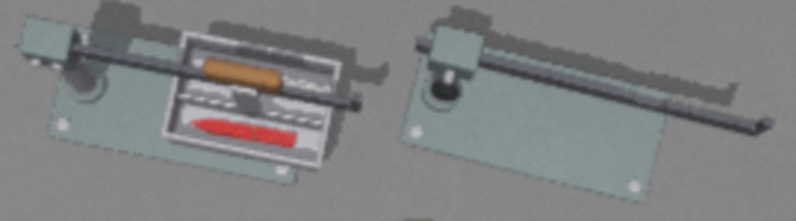

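View pics/crop2.png

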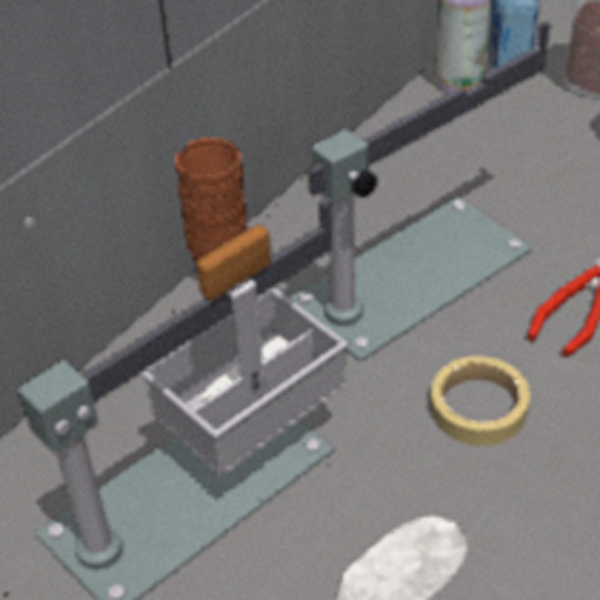

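```bash
python3 - <<'E'
from h import *
g=lambda u,v,z:onz('top',160+(u+.5)/2.95-.5,135+(v+.5)/2.95-.5,z)
for n,a,b in(('plain',(80,50),(345,100)),('clamp',(485,62),(745,122))):
    A=g(*a,.22);B=g(*b,.22);d=A-B;print(n,A,B,np.degrees(np.arctan2(-d[0],d[1])))
im=cv2.imread('pics/top1.png');h=cv2.cvtColor(im,cv2.COLOR_BGR2HSV)
m=cv2.inRange(h,(8,120,80),(22,255,255));m[:150]=0;m[172:]=0;m[:,:220]=0;m[:,265:]=0
ys,xs=np.nonzero(m);r=cv2.minAreaRect(np.c_[xs,ys].astype(np.float32));print(r,len(xs),onz('top',*r[0],.258))
p=cv2.boxPoints(r);print([onz('top',*q,.258)[:2].round(4) for q in p])
E
```

```text
plain [0.5872207  0.28737288 0.22      ] [0.54188384 0.04997748 0.22      ] -10.811937849352896
clamp [ 0.57640763 -0.07546671  0.22      ] [ 0.52205468 -0.30718884  0.22      ] -13.200704628668793
((241.61537170410156, 159.92308044433594), (25.49509620666504, 5.491251468658447), 11.309932708740234) 138 [0.55746119 0.13989748 0.258     ]
[array([0.557 , 0.1733]), array([0.571 , 0.1707]), array([0.558 , 0.1064]), array([0.544 , 0.1091])]
```

Request:
play_rows --motion '[[[0,1,-0.8,-3,-1],[0,2,-1.7,-5,-2],[0,3.2,-2.8,-6.3,-3],[0,4.3,-3.8,-6.3,-4],[0,5.4,-4.8,-6.3,-5],[0,6.4,-5.7,-6.3,-6],[0,7.4,-6.6,-6.3,-7],[0,8.4,-7.5,-6.3,-8],[0,9.4,-8.4,-6.3,-9],[0,10.4,-9.3,-6.3,-10]]]'

```text
clock: 0.93
tool_pos: [0.4223, -0.366, 0.4156]
orientation: [[0.303, 0.953, 0.0], [0.953, -0.303, -0.001], [-0.0, 0.0, -1.0]]
wrist_force: [1.5, -0.5, 0.1]
gripper_width: 1.001
```

Request:
play_rows --motion '[[[0,1.2,0.1,0,-0.5],[0,2.4,0.2,0,-1],[0,3.5,0.4,0,-1],[0,3.5,0.4,0,-1],[0,3.5,0.4,0,-1],[0,3.5,0.4,0,-1]]]'

```text
clock: 1.43
tool_pos: [0.4652, -0.2722, 0.4148]
orientation: [[0.223, 0.975, -0.001], [0.975, -0.223, -0.0], [-0.0, -0.001, -1.0]]
wrist_force: [-0.8, 0.3, 1.0]
gripper_width: 1.002
```

```bash
python3 - <<'E'
from h import *
s=bot.sense(); print(s['tool_pos'],s['orientation'].round(3).tolist())
c=bot.get_calibration('wrist'); print(c)
im=snap('wrist','w1'); cv2.imwrite('pics/w1b.png',cv2.resize(im,(800,600),interpolation=cv2.INTER_CUBIC)[:,:,::-1])
E
```

```text
[ 0.46517576 -0.27217216  0.41484622] [[0.223, 0.975, -0.001], [0.975, -0.223, -0.0], [-0.0, -0.001, -1.0]]
{'camera_matrix': array([[325.1922621 ,   0.        , 278.59878183],
       [  0.        , 325.1922621 , 208.7832132 ],
       [  0.        ,   0.        ,   1.        ]]), 'camera_from_world': array([[ 0.97466709, -0.22365791, -0.0011004 , -0.51506912],
       [ 0.21346876,  0.93171005, -0.29384942,  0.24679625],
       [ 0.066747  ,  0.28617046,  0.95585109, -0.50760581],
       [ 0.        ,  0.        ,  0.        ,  1.        ]])}
```

View pics/w1b.png

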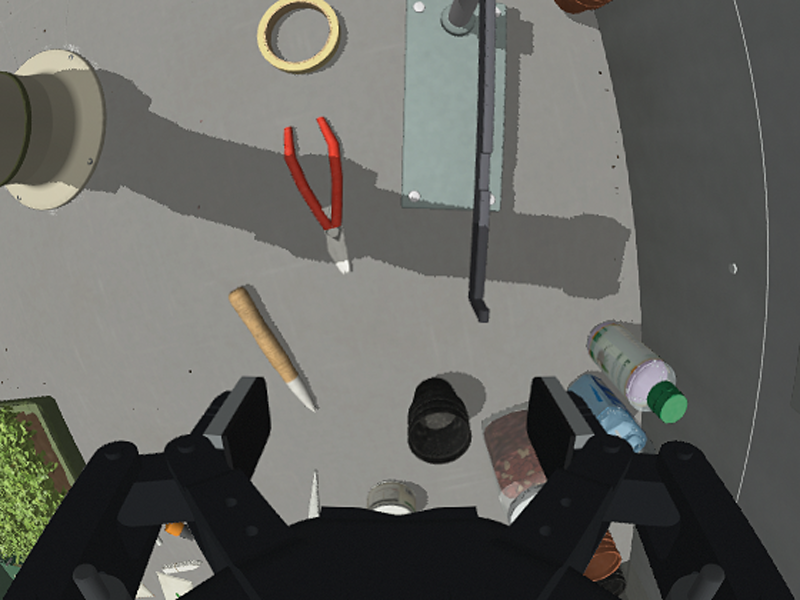

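```bash
python3 - <<'E'
import cv2
im=cv2.imread('pics/w1.png')[90:230,310:360]
cv2.imwrite('pics/w1c.png',cv2.resize(im,None,fx=4.2,fy=4.2,interpolation=cv2.INTER_CUBIC))
E
```

```text
(no output)
```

View pics/w1c.png

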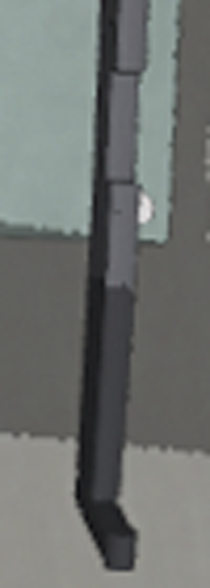

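```bash
python3 - <<'E'
from h import *
# crop->pixel on the saved pose (arm has not moved)
g=lambda u,v,z:onz('wrist',310+(u+.5)/4.2-.5,90+(v+.5)/4.2-.5,z)
pts={'top0':g(129,5,.22),'nf':g(127,72,.22),'nn':g(120,182,.22),'noseroot':g(110,495,.22),'nosetop':g(119,537,.248)}
for k,p in pts.items(): print(k,p.round(4))
H=onz('top',160+(455.5)/2.95-.5,135+(50)/2.95-.5,.232);print('head',H)
d=pts['top0']-pts['noseroot'];print(np.degrees(np.arctan2(-d[0],d[1])))
for a in(-12,-13,-13.5):
  y=np.array([-np.sin(np.radians(a)),np.cos(np.radians(a)),0]); x=np.array([y[1],-y[0],0])
  for k,p in pts.items():print(a,k,((p-H)@x).round(4),(.18+(p-H)@y).round(4))
E
```

```text
top0 [ 0.5497 -0.192   0.22  ]
nf [ 0.5457 -0.2083  0.22  ]
nn [ 0.5384 -0.2349  0.22  ]
noseroot [ 0.5207 -0.314   0.22  ]
nosetop [ 0.5179 -0.3155  0.248 ]
head [ 0.58521041 -0.04778061  0.232     ]
-13.384925176114214
-12 top0 -0.0047 0.0315
-12 nf -0.0053 0.0148
-12 nn -0.0069 -0.0127
-12 noseroot -0.0077 -0.0938
-12 nosetop -0.0102 -0.0959
-13 top0 -0.0021 0.0315
-13 nf -0.0024 0.0147
-13 nn -0.0036 -0.0128
-13 noseroot -0.003 -0.0939
-13 nosetop -0.0053 -0.096
-13.5 top0 -0.0008 0.0315
-13.5 nf -0.0009 0.0147
-13.5 nn -0.0019 -0.0129
-13.5 noseroot -0.0006 -0.0939
-13.5 nosetop -0.0029 -0.096
```

Request:
play_rows --motion '[[[0,1,0,0,0],[0,2.2,0,0,-0.4],[0,3.4,0,0,-0.4],[0,4.6,0,0,-0.4],[0,5.8,0,0,-0.4],[0,7,0,0,-0.4],[0,8.2,0,0,-0.4],[0,9.4,0,0,-0.4],[0,10,0,0,-0.4],[0,10,0,0,-0.4]]]'

```text
clock: 2.32
tool_pos: [0.5331, 0.0241, 0.415]
orientation: [[0.185, 0.983, 0.0], [0.983, -0.185, 0.002], [0.002, -0.0, -1.0]]
wrist_force: [0.5, 0.1, 0.3]
gripper_width: 1.0
```

```bash
python3 - <<'E'
from h import *
s=bot.sense(); print(s['tool_pos'],s['orientation'].round(3).tolist(),s['joints'].round(2))
im=snap('wrist','w2'); print('at grip pred',onz('wrist',278,209,.2))
h=cv2.cvtColor(im,cv2.COLOR_RGB2HSV)
m=cv2.inRange(h,(8,120,60),(22,255,255)); n,l,st,ce=cv2.connectedComponentsWithStats(m)
for i in range(1,n):
    if st[i,4]>150: print(st[i],ce[i],onz('wrist',*ce[i],.25))
cv2.imwrite('pics/w2b.png',cv2.resize(im[0:300,140:440],(600,600),interpolation=cv2.INTER_CUBIC)[:,:,::-1])
E
```

```text
[0.533115   0.02409078 0.41497659] [[0.185, 0.983, 0.0], [0.983, -0.185, 0.002], [0.002, -0.0, -1.0]] [ 0.28  0.23 -0.54  1.76  0.13  1.18 -0.48]
at grip pred [ 0.5265303 -0.0133736  0.2      ]
[ 274   28   18   74 1175] [282.60680851  64.16085106] [0.56004153 0.1383499  0.25      ]
[ 385  152   70   59 2603] [423.11064157 179.07145601] [0.68243488 0.00534848 0.25      ]
```

View pics/w2b.png

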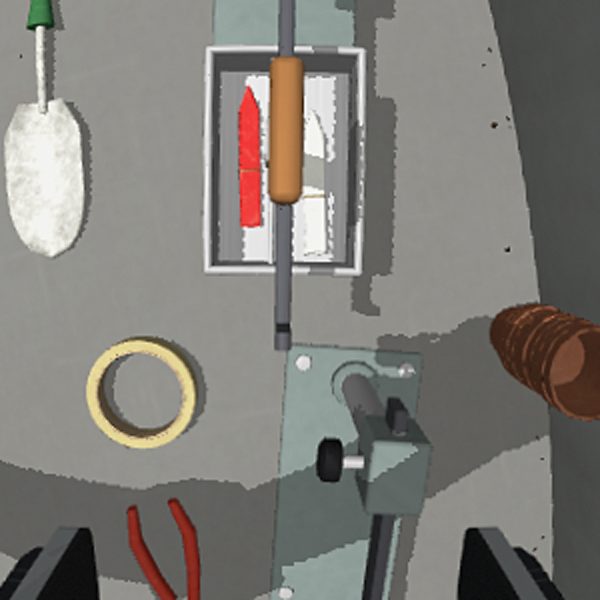

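```bash
python3 - <<'E'
from h import *
P=[onz('wrist',140+u/2,v/2,.125) for u,v in((207,47),(365,47),(362,272),(206,272))]
print(np.array(P).round(4),np.mean(P,0))
for a,b in((3,0),(2,1)):
    d=P[b]-P[a];print(np.linalg.norm(d),np.degrees(np.arctan2(-d[0],d[1])))
im=cv2.cvtColor(cv2.imread('pics/w2.png'),cv2.COLOR_BGR2HSV)
m=cv2.inRange(im,(8,120,60),(22,255,255))
for v in range(30,102,10):
    xs=np.nonzero(m[v,260:310])[0]+260; print(v,xs.min(),xs.max(),onz('wrist',xs.mean(),v,.261).round(4))
ys=np.nonzero(m[:,282])[0];ys=ys[ys<150];print(ys.min(),ys.max(),onz('wrist',282,ys.min(),.261),onz('wrist',282,ys.max(),.241))
print(onz('wrist',140+282/2,345/2,.248), onz('wrist',140+392/2,455/2,.232))
E
```

```text
[[0.5254 0.2224 0.125 ]
 [0.6273 0.2035 0.125 ]
 [0.5972 0.053  0.125 ]
 [0.4954 0.0722 0.125 ]] [0.56132191 0.13777985 0.125     ]
0.15316057611699804 -11.265613295922844
0.1535147236603 -11.324059700422579
30 276 290 [0.5661 0.1685 0.261 ]
40 275 290 [0.5638 0.1592 0.261 ]
50 275 291 [0.5625 0.1497 0.261 ]
60 275 290 [0.5603 0.1406 0.261 ]
70 275 290 [0.5585 0.1315 0.261 ]
80 275 290 [0.5568 0.1224 0.261 ]
90 275 290 [0.5551 0.1134 0.261 ]
100 276 287 [0.5525 0.1046 0.261 ]
28 101 [0.56554631 0.17062186 0.261     ] [0.55305224 0.10423796 0.241     ]
[0.53921572 0.03674739 0.248     ] [ 0.58589621 -0.0359109   0.232     ]
```

Request:
play_rows --motion '[[[0,1,0.05,0,0.1],[0,2,0.1,0,0.1],[0,3,0.15,0.5,0.1],[0,3.9,0.18,1.5,0.1],[0,3.9,0.18,2.5,0.1],[0,3.9,0.18,3.3,0.1],[0,3.9,0.18,4,0.1],[0,3.9,0.18,4,0.1],[0,3.9,0.18,4,0.1],[0,3.9,0.18,4,0.1]]]'

```text
clock: 3.2
tool_pos: [0.5609, 0.1335, 0.2962]
orientation: [[0.2, 0.98, 0.001], [0.98, -0.2, -0.0], [0.0, 0.001, -1.0]]
wrist_force: [0.8, 0.0, 0.8]
gripper_width: 1.003
```

Request:
play_rows --motion '[[[0,0.15,-0.03,0.7,0],[0,0.15,-0.03,1.4,0],[0,0.15,-0.03,2,0],[0,0.15,-0.03,2.4,0],[0,0.15,-0.03,2.4,0],[0,0.15,-0.03,2.4,0]]]'

```text
clock: 3.7
tool_pos: [0.5605, 0.1391, 0.2239]
orientation: [[0.198, 0.98, 0.001], [0.98, -0.198, 0.0], [0.0, 0.001, -1.0]]
wrist_force: [0.0, -0.1, 0.5]
gripper_width: 1.001
```

```bash
python3 - <<'E'
from h import *
s=bot.sense(); print(s['tool_pos'],s['orientation'].round(4).tolist(),s['wrist_force'],s['ft_torque'])
im=snap('wrist','w3'); h=cv2.cvtColor(im,cv2.COLOR_RGB2HSV)
m=cv2.inRange(h,(8,120,60),(22,255,255)); 
n,l,st,ce=cv2.connectedComponentsWithStats(m)
for i in range(1,n):
    if st[i,4]>150: print(st[i],ce[i])
cv2.imwrite('pics/w3b.png',im[:,:,::-1])
E
```

```text
[0.56047401 0.13909972 0.22390312] [[0.1981, 0.9802, 0.0006], [0.9802, -0.1981, 0.0], [0.0001, 0.0006, -1.0]] [ 0.00309993 -0.06981283  0.48846406] [-0.0112962   0.01439937  0.00631275]
[ 252  198   43  163 6096] [273.37713255 277.94832677]
[ 423  258   92   87 2904] [460.01893939 294.69180441]
```

View pics/w3b.png

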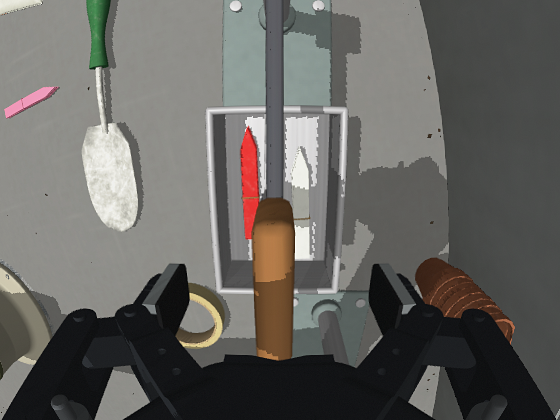

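Request:
play_rows --motion '[[[0,0,-0.04,0,0],[0.4,0,-0.04,0,0],[0.6,0,-0.04,0,0],[0.7,0,-0.04,0,0],[0.75,0,-0.04,0,0],[0.8,0,-0.04,0,0],[0.85,0,-0.04,0,0],[0.9,0,-0.04,0,0],[1,0,-0.04,0,0],[1,0,-0.04,0,0]]]'

```text
clock: 4.58
tool_pos: [0.5589, 0.1395, 0.2232]
orientation: [[0.198, 0.98, 0.0], [0.98, -0.198, -0.0], [-0.0, 0.0, -1.0]]
wrist_force: [-0.4, -0.1, 3.2]
gripper_width: 0.183
```

Request:
play_rows --motion '[[[1,0,0,-0.05,0],[1,0,0,-0.15,0],[1,0,0,-0.3,0],[1,0,0,-0.5,0],[1,0,0,-0.7,0],[1,0,0,-0.9,0],[1,0,0,-1.05,0],[1,0,0,-1.15,0],[1,0,0,-1.2,0],[1,0,0,-1.2,0]]]'

```text
clock: 5.42
tool_pos: [0.5589, 0.1395, 0.2595]
orientation: [[0.198, 0.98, 0.001], [0.98, -0.198, 0.0], [0.0, 0.001, -1.0]]
wrist_force: [-0.0, -0.2, -4.3]
gripper_width: 0.18
```

```bash
python3 - <<'E'
from h import *
s=bot.sense(); print(s['tool_pos'],s['wrist_force'],s['ft_torque'],s['joints'].round(2))
snap('scene','s3');im=cv2.imread('pics/s3.png')[80:320,120:360]
cv2.imwrite('pics/s3c.png',cv2.resize(im,(600,600),interpolation=cv2.INTER_CUBIC))
E
```

```text
[0.55889869 0.13950756 0.25951078] [-0.03583611 -0.2498394  -4.27084708] [ 0.0393107  -0.05986    -0.01319144] [ 0.04  0.43 -0.54  1.89  0.28  0.89 -0.84]
```

View pics/s3c.png

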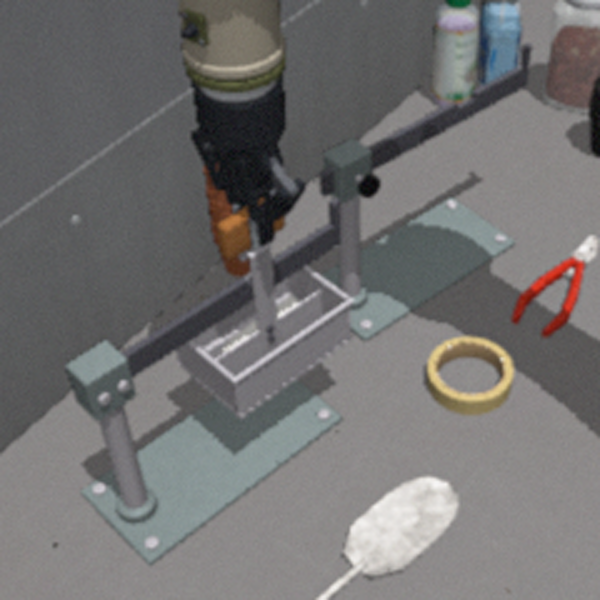

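Request:
play_rows --motion '[[[1,0,-0.05,0,0],[1,0,-0.2,0,0],[1,0,-0.5,0,0],[1,0,-0.85,0,0],[1,0,-1.25,0,0],[1,0,-1.65,0,0],[1,0,-2,0,0],[1,0,-2.3,0,0],[1,0,-2.45,0,0],[1,0,-2.5,0,0]]]'

```text
clock: 6.3
tool_pos: [0.4844, 0.1546, 0.2594]
orientation: [[0.197, 0.98, 0.0], [0.98, -0.197, -0.0], [-0.0, 0.0, -1.0]]
wrist_force: [-0.1, -0.6, -4.1]
gripper_width: 0.18
```

Request:
play_rows --motion '[[[1,0,0,-0.1,0],[1,0,0,-0.4,0],[1,0,0,-0.9,0],[1,0,0,-1.5,0],[1,0,0,-2.1,0],[1,0,0,-2.7,0],[1,0,0,-3.3,0],[1,0,0,-3.9,0],[1,0,0,-4.4,0],[1,0,0,-4.8,0]]]'

```text
clock: 7.13
tool_pos: [0.4859, 0.1544, 0.4053]
orientation: [[0.198, 0.98, 0.002], [0.98, -0.198, 0.001], [0.001, 0.002, -1.0]]
wrist_force: [0.1, -0.3, -4.6]
gripper_width: 0.182
```

Request:
play_rows --motion '[[[1,0,0,-0.3,0],[1,0,0,-0.6,0],[1,0,0,-0.8,0],[1,0,0,-0.9,0],[1,0,0,-0.9,0],[1,0,0,-0.9,0]]]'

```text
clock: 7.63
tool_pos: [0.4852, 0.1542, 0.4297]
orientation: [[0.198, 0.98, -0.001], [0.98, -0.198, -0.0], [-0.0, -0.001, -1.0]]
wrist_force: [0.8, -0.0, -4.6]
gripper_width: 0.181
```

Request:
play_rows --motion '[[[1,-0.1,0.02,0,0],[1,-0.4,0.07,0,0],[1,-0.9,0.16,0,0.1],[1,-1.5,0.27,0,0.1],[1,-2.1,0.37,0,0.2],[1,-2.7,0.48,0,0.2],[1,-3.3,0.58,0,0.3],[1,-3.9,0.69,0,0.3],[1,-4.5,0.8,0,0.4],[1,-5.1,0.9,0,0.4]]]'

```text
clock: 8.47
tool_pos: [0.481, -0.0028, 0.4298]
orientation: [[0.233, 0.973, -0.001], [0.973, -0.233, -0.0], [-0.0, -0.001, -1.0]]
wrist_force: [0.1, -1.2, -4.6]
gripper_width: 0.18
```

Request:
play_rows --motion '[[[1,-0.6,0.11,0,0],[1,-1.2,0.21,0,0],[1,-1.8,0.32,0,0],[1,-2.4,0.43,0,0],[1,-3,0.54,0,0],[1,-3.6,0.64,0,0],[1,-4.2,0.75,0,0],[1,-4.7,0.84,0,0],[1,-5,0.9,0,0],[1,-5.1,0.93,0,0]]]'

```text
clock: 9.3
tool_pos: [0.4725, -0.1584, 0.4297]
orientation: [[0.234, 0.972, -0.001], [0.972, -0.234, -0.0], [-0.001, -0.001, -1.0]]
wrist_force: [1.0, -0.6, -4.0]
gripper_width: 0.181
```

Request:
play_rows --motion '[[[1,0,0,0,0],[1,0,0,0,0],[1,0,0,0,0]]]'

```text
clock: 9.55
tool_pos: [0.4733, -0.1552, 0.4301]
orientation: [[0.23, 0.973, -0.0], [0.973, -0.23, 0.0], [0.0, -0.0, -1.0]]
wrist_force: [-0.4, -0.4, -4.5]
gripper_width: 0.179
```

Request:
play_rows --motion '[[[1,-0.05,0.02,0.1,0],[1,-0.1,0.05,0.4,0],[1,-0.2,0.1,0.9,0],[1,-0.3,0.15,1.5,0],[1,-0.35,0.2,2.1,0],[1,-0.4,0.24,2.7,0],[1,-0.4,0.24,3.3,0],[1,-0.4,0.24,3.9,0],[1,-0.4,0.24,4.4,0],[1,-0.4,0.24,4.9,0]]]'

```text
clock: 10.38
tool_pos: [0.4771, -0.1693, 0.2815]
orientation: [[0.231, 0.973, -0.001], [0.973, -0.231, 0.0], [0.0, -0.001, -1.0]]
wrist_force: [0.6, 0.0, -3.9]
gripper_width: 0.177
```

Request:
play_rows --motion '[[[1,0,0,0.4,0],[1,0,0,0.7,0],[1,0,0,0.8,0],[1,0,0,0.8,0],[1,0,0,0.8,0]]]'

```text
clock: 10.8
tool_pos: [0.4777, -0.1696, 0.2593]
orientation: [[0.231, 0.973, 0.0], [0.973, -0.231, -0.0], [0.0, 0.0, -1.0]]
wrist_force: [0.1, -0.7, -3.2]
gripper_width: 0.178
```

```bash
python3 - <<'E'
from h import *
s=bot.sense(); print(s['tool_pos'],s['orientation'].round(4).tolist(),s['wrist_force'],s['ft_torque'])
im=snap('wrist','w4'); cv2.imwrite('pics/w4b.png',cv2.resize(im,(800,600),interpolation=cv2.INTER_CUBIC)[:,:,::-1])
E
```

```text
[ 0.47771701 -0.16956776  0.25933369] [[0.2314, 0.9729, 0.0003], [0.9729, -0.2314, -0.0], [0.0, 0.0003, -1.0]] [ 0.05397352 -0.74953017 -3.19062297] [ 0.01746042  0.01087507 -0.0230743 ]
```

View pics/w4b.png

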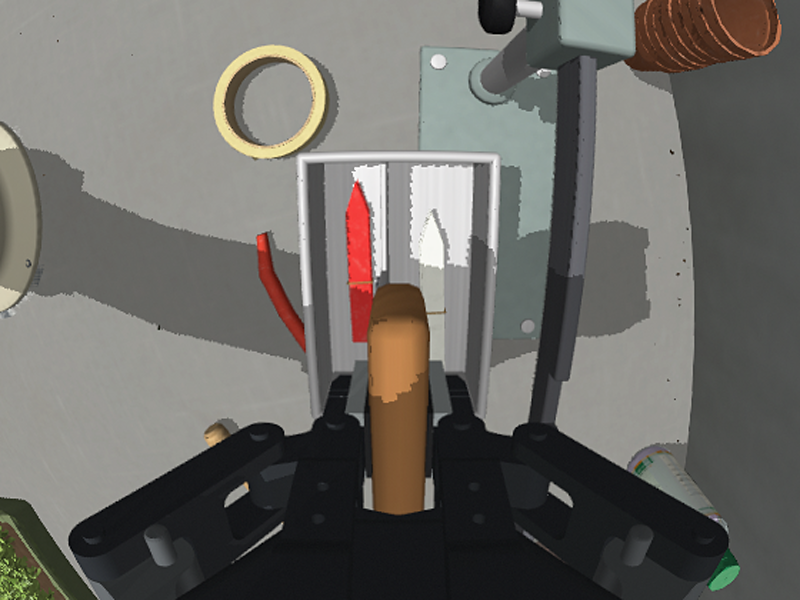

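```bash
python3 - <<'E'
from h import *
im=cv2.cvtColor(cv2.imread('pics/w4.png'),cv2.COLOR_BGR2GRAY)
for v in(70,100,130,160,180,220,240,255,260,263,266,270): print(v,im[v,375:420].tolist())
E
```

```text
70 [104, 103, 104, 103, 104, 103, 102, 102, 103, 102, 103, 102, 104, 104, 94, 68, 47, 47, 47, 47, 48, 49, 47, 47, 49, 49, 48, 48, 48, 47, 44, 89, 99, 106, 107, 106, 105, 103, 101, 102, 102, 92, 125, 154, 152]
100 [160, 161, 160, 161, 161, 159, 158, 158, 157, 157, 158, 159, 159, 133, 51, 45, 46, 47, 46, 47, 47, 47, 48, 48, 48, 47, 48, 49, 47, 57, 89, 96, 105, 106, 106, 106, 103, 101, 101, 102, 93, 106, 155, 151, 150]
130 [159, 158, 159, 158, 157, 156, 156, 156, 156, 156, 157, 149, 101, 46, 45, 46, 46, 47, 47, 46, 46, 47, 47, 47, 46, 48, 46, 46, 54, 98, 104, 107, 106, 105, 104, 102, 102, 102, 99, 98, 143, 153, 152, 151, 150]
160 [158, 159, 160, 159, 160, 160, 152, 125, 148, 126, 77, 47, 46, 46, 46, 47, 46, 46, 47, 47, 49, 46, 46, 49, 47, 52, 86, 97, 104, 106, 105, 105, 103, 102, 102, 102, 95, 84, 102, 101, 100, 100, 100, 100, 100]
180 [100, 101, 100, 101, 102, 102, 101, 102, 99, 47, 45, 46, 46, 45, 47, 46, 47, 47, 46, 47, 47, 48, 46, 48, 60, 98, 104, 107, 105, 105, 103, 103, 103, 104, 95, 85, 101, 100, 100, 100, 100, 100, 100, 100, 101]
220 [103, 104, 105, 107, 103, 42, 31, 34, 33, 34,
[... 693 characters left out ...]
 150, 149, 149, 148, 149, 149, 149, 149, 149, 148, 148, 150, 151, 152, 151]
263 [31, 34, 36, 34, 34, 33, 36, 36, 38, 56, 59, 38, 34, 49, 62, 67, 68, 68, 68, 68, 67, 67, 65, 74, 157, 153, 151, 152, 152, 151, 151, 149, 150, 150, 150, 152, 151, 152, 151, 150, 151, 151, 151, 152, 152]
266 [32, 34, 34, 36, 33, 34, 36, 34, 46, 59, 66, 68, 66, 61, 60, 61, 61, 59, 59, 77, 76, 75, 98, 155, 153, 151, 152, 150, 151, 150, 151, 151, 151, 152, 152, 152, 152, 151, 151, 151, 151, 151, 152, 152, 152]
270 [35, 35, 35, 36, 36, 36, 35, 37, 58, 63, 67, 67, 66, 66, 68, 68, 65, 82, 143, 154, 151, 150, 149, 149, 149, 149, 149, 150, 151, 151, 151, 152, 152, 151, 150, 151, 151, 151, 150, 151, 151, 150, 152, 152, 152]
```

```bash
python3 - <<'E'
from h import *
s=bot.sense();t=s['tool_pos'];R=s['orientation']
for u,v in((410.2,100),(404.5,180),(396.5,240),(393.7,260),(392.5,265)):
    p=onz('wrist',u,v,.22);print(v,p.round(4),((p-t)@R[:,:2]).round(4))
for e in(405,416):
    p=onz('wrist',e,100,.22);print(((p-t)@R[:,:2]).round(4))
# grip end (near camera) in view: edges at v=230 (orig)
c=bot.get_calibration('wrist');T=c['camera_from_world'];o=-T[:3,:3].T@T[:3,3];print('cam in tool',(o-t)@R)
print('grip far top',[((onz('wrist',u,205,.2593+.038)-t)@R[:,:2]).round(4) for u in(262,279.5,297)])
E
```

```text
100 [ 0.573  -0.1053  0.22  ] [0.0846 0.0776]
180 [ 0.5612 -0.1518  0.22  ] [0.0367 0.0769]
240 [ 0.5513 -0.1893  0.22  ] [-0.0021  0.076 ]
260 [ 0.5481 -0.203   0.22  ] [-0.0162  0.076 ]
265 [ 0.5469 -0.2065  0.22  ] [-0.0199  0.0757]
[0.0843 0.0743]
[0.0849 0.0814]
cam in tool [ 0.07446082  0.00130897 -0.14233341]
grip far top [array([ 0.0437, -0.0043]), array([0.0437, 0.0016]), array([0.0437, 0.0074])]
```

Request:
play_rows --motion '[[[1,0,0.05,0,0.1],[1,0,0.2,0,0.1],[1,0,0.5,0,0.1],[1,0,0.85,0,0.1],[1,0,1.25,0,0.1],[1,0,1.65,0,0.1],[1,0,2,0,0.1],[1,0,2.3,0,0.1],[1,0,2.45,0,0.1],[1,0,2.48,0,0.1]]]'

```text
clock: 11.68
tool_pos: [0.5508, -0.187, 0.2587]
orientation: [[0.24, 0.971, -0.0], [0.971, -0.24, 0.0], [0.0, -0.0, -1.0]]
wrist_force: [0.5, -0.4, -4.2]
gripper_width: 0.181
```

Request:
play_rows --motion '[[[1,0,0,0.1,0],[1,0,0,0.25,0],[1,0,0,0.4,0],[1,0,0,0.5,0],[1,0,0,0.5,0],[1,0,0,0.5,0]]]'

```text
clock: 12.18
tool_pos: [0.5495, -0.1868, 0.2438]
orientation: [[0.24, 0.971, -0.001], [0.971, -0.24, 0.0], [-0.0, -0.001, -1.0]]
wrist_force: [0.6, 0.1, -4.8]
gripper_width: 0.181
```

Request:
play_rows --motion '[[[1,0,0,0.1,0],[1,0,0,0.2,0],[1,0,0,0.28,0],[1,0,0,0.28,0],[1,0,0,0.28,0]]]'

```text
clock: 12.6
tool_pos: [0.5497, -0.1868, 0.2355]
orientation: [[0.24, 0.971, -0.001], [0.971, -0.24, 0.0], [-0.0, -0.001, -1.0]]
wrist_force: [-0.8, 0.1, -3.2]
gripper_width: 0.181
```

```bash
python3 - <<'E'
from h import *
s=bot.sense(); print(s['tool_pos'],s['wrist_force'],s['ft_torque'])
a=snap('scene','s5')[60:260,200:400]; b=snap('wrist','w5')[130:330,180:430]
a=cv2.resize(a,(400,400),interpolation=cv2.INTER_CUBIC);b=cv2.resize(b,(400,320),interpolation=cv2.INTER_CUBIC)
b=np.vstack([b,np.zeros((80,400,3),np.uint8)])
cv2.imwrite('pics/c5.png',np.hstack([a,b])[:,:,::-1])
E
```

```text
[ 0.54965803 -0.18684324  0.23547927] [-0.75132612  0.10275213 -3.18117017] [-0.02025309  0.01417909 -0.04215288]
```

View pics/c5.png

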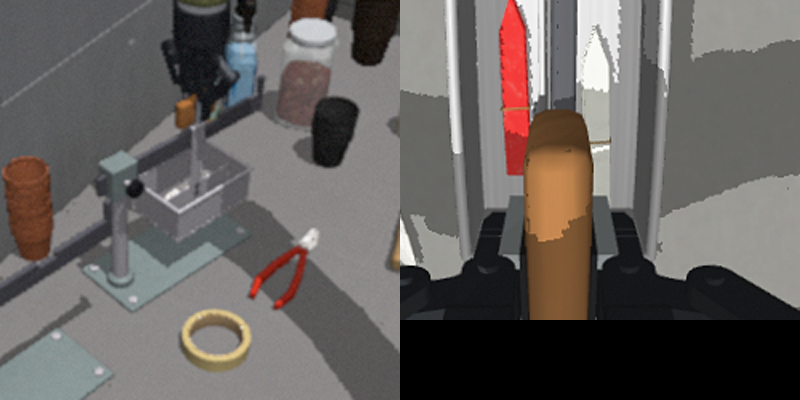

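Request:
play_rows --motion '[[[1,0,0,0.05,0],[1,0,0,0.1,0],[1,0,0,0.15,0],[1,0,0,0.15,0],[1,0,0,0.15,0]]]'

```text
clock: 13.12
tool_pos: [0.5498, -0.1869, 0.2313]
orientation: [[0.24, 0.971, 0.0], [0.971, -0.24, -0.0], [-0.0, 0.0, -1.0]]
wrist_force: [-0.2, 0.6, -1.6]
gripper_width: 0.179
```

Request:
play_rows --motion '[[[1,0,0,0.03,0],[1,0,0,0.03,0],[1,0,0,0.03,0],[1,0,0,0.03,0]]]'

```text
clock: 13.45
tool_pos: [0.5499, -0.1869, 0.2312]
orientation: [[0.24, 0.971, 0.001], [0.971, -0.24, -0.001], [-0.0, 0.001, -1.0]]
wrist_force: [-3.3, 0.2, 6.6]
gripper_width: 0.179
```

Request:
play_rows --motion '[[[1,-0.05,0,-0.01,0],[1,-0.15,0,-0.01,0],[1,-0.25,0,-0.01,0],[1,-0.35,0,-0.01,0],[1,-0.45,0,-0.01,0],[1,-0.55,0,-0.01,0],[1,-0.65,0,-0.01,0],[1,-0.75,0,-0.01,0],[1,-0.8,0,-0.01,0],[1,-0.8,0,-0.01,0]]]'

```text
clock: 14.28
tool_pos: [0.5449, -0.2102, 0.2311]
orientation: [[0.24, 0.971, 0.002], [0.971, -0.24, 0.0], [0.001, 0.002, -1.0]]
wrist_force: [1.1, 3.5, 5.2]
gripper_width: 0.178
```

Request:
play_rows --motion '[[[1,-0.03,0,0,0],[1,-0.06,0,0,0],[1,-0.09,0,0,0],[1,-0.12,0,0,0],[1,-0.15,0,0,0],[1,-0.18,0,0,0],[1,-0.18,0,0,0],[1,-0.18,0,0,0]]]'

```text
clock: 14.95
tool_pos: [0.5436, -0.2151, 0.2311]
orientation: [[0.24, 0.971, 0.002], [0.971, -0.24, 0.0], [0.001, 0.002, -1.0]]
wrist_force: [0.9, 4.2, 4.2]
gripper_width: 0.183
```

Request:
play_rows --motion '[[[1,-0.03,0,0,0],[1,-0.06,0,0,0],[1,-0.06,0,0,0],[1,-0.06,0,0,0]]]'

```text
clock: 15.28
tool_pos: [0.5431, -0.2169, 0.231]
orientation: [[0.24, 0.971, 0.002], [0.971, -0.24, 0.0], [0.001, 0.002, -1.0]]
wrist_force: [1.3, 4.2, 4.3]
gripper_width: 0.175
```

Request:
play_rows --motion '[[[1,-0.03,0,0,0],[1,-0.03,0,0,0],[1,-0.06,0,0,0],[1,-0.06,0,0,0],[1,-0.06,0,0,0]]]'

```text
clock: 15.7
tool_pos: [0.5425, -0.2188, 0.2309]
orientation: [[0.24, 0.971, 0.001], [0.971, -0.24, 0.0], [0.0, 0.001, -1.0]]
wrist_force: [2.0, 4.4, 5.3]
gripper_width: 0.183
```

Request:
play_rows --motion '[[[1,-0.03,0,0.01,0],[1,-0.03,0,0.01,0],[1,-0.06,0,0.01,0],[1,-0.06,0,0.01,0],[1,-0.06,0,0.01,0]]]'

```text
clock: 16.12
tool_pos: [0.5403, -0.2216, 0.2295]
orientation: [[0.241, 0.971, -0.002], [0.971, -0.241, -0.001], [-0.001, -0.002, -1.0]]
wrist_force: [2.1, -1.0, -3.1]
gripper_width: 0.178
```

Request:
play_rows --motion '[[[1,0,0,0.05,0],[1,0,0,0.1,0],[1,0,0,0.14,0],[1,0,0,0.17,0],[1,0,0,0.19,0],[1,0,0,0.19,0],[1,0,0,0.19,0]]]'

```text
clock: 16.7
tool_pos: [0.5409, -0.2213, 0.2243]
orientation: [[0.241, 0.971, -0.001], [0.971, -0.241, -0.001], [-0.001, -0.001, -1.0]]
wrist_force: [-2.0, -4.6, -5.4]
gripper_width: 0.18
```

Request:
play_rows --motion '[[[1,-0.01,0,0.02,0],[1,-0.01,0,0.04,0],[1,-0.01,0,0.05,0],[1,-0.01,0,0.05,0],[1,-0.01,0,0.05,0]]]'

```text
clock: 17.12
tool_pos: [0.5413, -0.2215, 0.2233]
orientation: [[0.24, 0.971, 0.0], [0.971, -0.24, -0.001], [-0.001, 0.0, -1.0]]
wrist_force: [-2.0, -4.2, -2.1]
gripper_width: 0.179
```

Request:
play_rows --motion '[[[1,-0.015,0,0.015,0],[1,-0.015,0,0.015,0],[1,-0.015,0,0.015,0],[0.8,-0.015,0,0.015,0],[0.75,-0.015,0,0.015,0],[0.7,-0.015,0,0.015,0],[0.65,-0.015,0,0.015,0],[0.6,-0.015,0,0.015,0],[0.6,-0.015,0,0.015,0],[0.6,-0.015,0,0.015,0]]]'

```text
clock: 17.95
tool_pos: [0.5414, -0.2212, 0.2226]
orientation: [[0.24, 0.971, 0.0], [0.971, -0.24, 0.0], [0.0, 0.0, -1.0]]
wrist_force: [0.1, 0.4, -0.3]
gripper_width: 0.399
```

```bash
python3 - <<'E'
from h import *
s=bot.sense(); print(s['tool_pos'],s['wrist_force'],s['gripper_width'])
b=snap('wrist','w6'); hs=cv2.cvtColor(b,cv2.COLOR_RGB2HSV)
for n in('w5','w6'):
    q=cv2.cvtColor(cv2.imread(f'pics/{n}.png'),cv2.COLOR_BGR2HSV)
    m=cv2.inRange(q,(8,120,60),(22,255,255))
    for v in(215,240): 
        xs=np.nonzero(m[v,230:330])[0]+230; print(n,v,xs.min(),xs.max())
E
```

```text
[ 0.54135859 -0.22124203  0.22260458] [ 0.13368417  0.39476249 -0.30186687] 0.3992641329990707
w5 215 260 297
w5 240 258 299
w6 215 260 296
w6 240 257 299
```

Released, and the caddy stayed put. Next: open fully, retreat straight up, and look.

Request:
play_rows --motion '[[[0.4,0,0,0,0],[0.2,0,0,0,0],[0,0,0,0,0],[0,0,0,0,0],[0,0,0,0,0],[0,0,0,-0.3,0],[0,0,0,-0.8,0],[0,0,0,-1.5,0],[0,0,0,-2.3,0],[0,0,0,-3.2,0]]]'

```text
clock: 18.83
tool_pos: [0.5408, -0.2212, 0.3197]
orientation: [[0.24, 0.971, -0.001], [0.971, -0.24, 0.0], [0.0, -0.001, -1.0]]
wrist_force: [0.2, -0.6, 0.6]
gripper_width: 1.002
```

Request:
play_rows --motion '[[[0,-0.8,0,-1,0],[0,-1.8,0,-2,0],[0,-2.8,0,-3,0],[0,-3.8,0,-3,0],[0,-4,0,-3,0],[0,-4,0,-3,0],[0,-4,0,-3,0],[0,-4,0,-3,0]]]'

```text
clock: 19.5
tool_pos: [0.5128, -0.3361, 0.4084]
orientation: [[0.238, 0.971, -0.0], [0.971, -0.238, 0.001], [0.001, -0.001, -1.0]]
wrist_force: [-0.5, -0.3, -0.6]
gripper_width: 1.003
```

```bash
python3 - <<'E'
from h import *
s=bot.sense(); print(s['tool_pos'],s['wrist_force'],s['gripper_width'],s['clock'])
b=snap('wrist','w7'); h=cv2.cvtColor(b,cv2.COLOR_RGB2HSV)
m=cv2.inRange(h,(8,120,60),(22,255,255)); n,l,st,ce=cv2.connectedComponentsWithStats(m)
for i in range(1,n):
    if st[i,4]>300: print(st[i],ce[i],onz('wrist',*ce[i],.25))
a=snap('scene','s7')[50:250,200:400]
print(s['orientation'].round(3).tolist())
a=cv2.resize(a,(400,400),interpolation=cv2.INTER_CUBIC);b=cv2.resize(b[0:250,155:405],(400,400),interpolation=cv2.INTER_CUBIC)
cv2.imwrite('pics/c7.png',np.hstack([a,b])[:,:,::-1])
E
```

```text
[ 0.51282895 -0.33607799  0.40835506] [-0.495772   -0.26418448 -0.60823035] 1.002582520560454 19.5
[ 271   26   17   76 1241] [278.99194198  63.43110395] [ 0.5428463  -0.21996388  0.25      ]
[[0.238, 0.971, -0.0], [0.971, -0.238, 0.001], [0.001, -0.001, -1.0]]
```

View pics/c7.png

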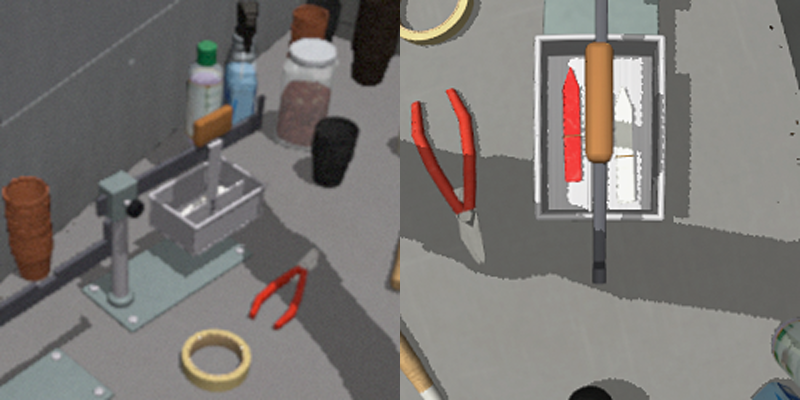

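Request:
play_rows --motion '[[[0,0,0,0,0],[0,0,0,0,0],[0,0,0,0,0],[0,0,0,0,0],[0,0,0,0,0],[0,0,0,0,0]]]'

```text
clock: 20.1
tool_pos: [0.5125, -0.3378, 0.4086]
orientation: [[0.24, 0.971, -0.0], [0.971, -0.24, -0.0], [-0.0, -0.0, -1.0]]
wrist_force: [0.5, 0.2, 0.2]
gripper_width: 0.994
```

```bash
python3 - <<'E'
from h import *
b=snap('wrist','w8'); m=cv2.inRange(cv2.cvtColor(b,cv2.COLOR_RGB2HSV),(8,120,60),(22,255,255)); n,l,st,ce=cv2.connectedComponentsWithStats(m)
i=1+np.argmax(st[1:,4]);print(ce[i])
print(bot.close_job())
E
```

```text
[278.33222867  60.9958575 ]
the job is handed in; nothing more can be done
None
```

The caddy now hangs in the notch of the empty stand, released, and the job was handed in at about 20 s. The interface gave no verdict.

- **What I did:** I gripped the caddy from above, lifted it out of the first notch and carried it level past the clamp head. I set the hook on the empty arm about 35 mm to the head side of the notch. Then I slid it along with roughly 10 N on the bar until it dropped in.
- **Drop into the notch:** it came after about 36 mm of slide, against an estimate of 32 mm. The gripper stopped at 223.3 mm, against 223.2 mm when I gripped the caddy in the first notch, so the hook should be on the floor.
- **Last pictures:** the caddy looks level, both label bundles are in it, and nothing nearby looks moved. The trowel is outside this last view, but the arm never came near it.
- **Disagreements:**
    - The wrist camera read about 1.5 mm too far in +x compared with the gripper's own position, and I corrected for that.
    - About 4 N of sideways force built up against a notch wall during the final lowering; it was gone after release.
    - Between the last two pictures the grip shifted about 2.5 pixels. The arm itself settled about 1.8 mm in that time, so I put most of it down to the camera and did not check stillness separately.

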